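# Latch the bat-handle gluing jig and start its timer

## Task

The handle of a table tennis bat is clamped for gluing in the wooden jig: swing the jig's aluminium bar over and down until it lies fully home in its steel catch. Then set the press timer by pressing its small square key all the way down, and after that start it by pressing the large round key all the way down. Leave the long narrow key (stop) alone, press one key at a time, and do not knock over the glue bottle or the jar.

Things in the scene. Friction and masses are not known exactly. Their poses are not given: they have to be found in the camera images.
- jig: Fixed wooden gluing jig, base board 260 (x) x 190 (y) x 18 mm; a bat lies on it along x, round blade to +x, handle to -x. Origin: centre of the board's underside. Steel hinge bracket at local (-60, +68) mm, steel catch at (-60, -56) mm, dark wooden pad (top at z = 56 mm) on the bat's handle between them. Nothing on the jig but the bar is higher than 75 mm
- bar (a joint): Angle of the locking bar on its stiff hinge, rad: 0 = lying level in the catch (its stop), grows as it is lifted; 1.57 = upright; it stays where it is left. It turns in the jig's local y-z plane at local x = -60 mm; about 1.5 N at its free end moves it
- bar_hinge (a point): Pivot of the locking bar, at jig local (-60, +68, 62) mm; its axis runs along the jig's x. The point turns with the bar: x parallel to the jig's x, -y along the bar to its free end, z normal to the bar's upper (outer) face. The aluminium bar is 20 mm wide, 12 mm thick (6 mm either side of the pivot) and ends 165 mm from it
- bar_push (a point): Point in the middle of the bar's upper (outer) face, 145 mm from the pivot and 20 mm short of its free end, beyond the catch when closed; same axes as bar_hinge
- catch (a point): Centre of the floor of the steel U-shaped catch that the bar comes to rest in, at jig local (-60, -56, 56) mm; cheeks 26 mm apart, their plain tops at jig z = 66 mm, lips flared outward to 71 mm
- timer_box: Fixed grey press-timer box, 110 (x) x 210 (y) x 45 mm high; origin: centre of its underside. On its top are three black 56 x 54 x 6 mm key modules in a row along the box's y, 64 mm apart, in any order, each with one white spring key, 10 mm proud of its module
- key_square_top (a point): Centre of the top of the small square key (18 x 18 mm), the timer's set key; 61 mm above the bench when not pressed
- key_square (a joint): How far the small square key is pressed, m: 0 = up, 0.006 = fully down (about 5 N); springs back
- key_round_top (a point): Centre of the top of the large round key (38 mm across), the start key; 61 mm above the bench when not pressed
- key_round (a joint): How far the large round key is pressed, m: 0 = up, 0.006 = fully down (about 5 N); springs back
- key_long_top (a point): Centre of the top of the long narrow key (44 mm along the box's x, 12 mm wide), the stop key, to be left alone
- key_long (a joint): How far the long narrow key is pressed, m: 0 = up, 0.006 = fully down
- glue_bottle: Loose white glue bottle, 48 mm across, 125 mm high, standing behind the timer box (about 110 mm to +x of its middle); origin: centre of its underside, z up its axis
- jar: Loose glass jar with a steel lid, 52 mm across, 60 mm high, standing on the robot's side of the jig; origin: centre of its underside, z up its axis
There are look-alikes about, which are no part of the job. Several things look just like the glue_bottle: the one meant starts nearest to the robot's base. There is more than one size of the jar; the job needs the larger.

How it is judged (in metres and radians):
On the way, in this order (a step that is already met when the one before it is completed fails the run):
1. the bar has been swung down into its catch (value of joint bar below 0.05 rad), for 0.3 s.
2. the small square key is pressed down (value of joint key_square above 0.004 m), for 0.05 s.
3. then the large round key is pressed down (value of joint key_round above 0.004 m and value of joint key_square below 0.002 m), for 0.05 s.
At the end, for the whole second after the job is handed in: The bar lies in its catch (within 0.05 rad, about 8 mm at its end, of fully closed) and is still, all three keys have sprung back up (within 1.5 mm), and the glue bottle and the jar stand upright (within 0.2 rad) (value of joint bar below 0.05 rad and velocity of joint bar below 0.05 rad/s and value of joint each of key_square, key_round, key_long below 0.0015 m and angle between each of glue_bottle, jar's own z axis and vertical below 0.2 rad); the robot touches nothing.
It fails at once if the set or start key was pressed while the bar was out of its catch (value of joint bar above 0.05 rad and value of joint any of key_square, key_round above 0.004 m).
It fails at once if two keys were pressed at once (value of joint each of key_square, key_round above 0.003 m).
It fails at once if the long narrow stop key was pressed (value of joint key_long above 0.003 m).
It fails at once if the glue bottle or the jar was knocked over (angle between any of glue_bottle, jar's own z axis and vertical above 0.6 rad).
It also fails if it takes over 43 s, if anything falls off the work surface, if the arm or the gripper's body presses on something with over 40 N, if the wrist force passes 120 N, or if a joint passes its speed limit or range.

## Robot

A 6-joint arm with a two-finger parallel gripper is mounted at the origin on the work surface. World frame = base frame: x ahead of the robot, y to its left, z up, the work surface at z = 0. Lengths are in m, angles in degrees, forces in N, time in s.
With the tool pointing down it reaches from about 0.375 to 0.75 m from the base axis. Payload 9 kg.
Tool frame: the origin (TCP) lies on the centre line of the jaws, within the pads' length; the fingertips stand 8 mm ahead of it and the grasp point (between the pads) lies 11 mm behind it; z points along the fingers, y is the line along which they close (so a half turn about z gives the same grasp; the last joint's range is limited). The gripper opens to 85 mm and grips with 20 to 120 N. Pads are 22 mm wide; open, the fingers measure 114 mm over their backs; the gripper's body (76 mm by 85 mm) begins 54 mm behind the grasp point. The pads swing forward as they close: fully open they stand 13 mm farther back than shut.
Start: joints at [62.069, 5.964, 5.575, 89.605, 0, 77.527], TCP at [0.16, 0.578, 0.239] pointing down, gripper open.
Joint ranges: [-171.21, 171.21], [-48.23, 106.86], [-62.78, 66.21], [-105.2, 120.99], [-86.42, 89.51], [-180, 180]. Speed limits (degrees/s): [127.2, 127.2, 147.25, 180, 180, 180].

## Interface

Orientations are given as [roll, pitch, yaw] about the fixed x, y, z axes, in that order (R = Rz(yaw) Ry(pitch) Rx(roll)).
In Python, from station import r gives the robot as it stands. Calls block until the motion is done:
- r.reach(position, orientation): joint-space move of the TCP to a pose.
- r.servo_line(position, max_speed=0.15, orientation=None, threshold=None): straight line of the TCP; orientation=None keeps the orientation; max_speed is the mean speed in m/s. With threshold (N) it stops when the force on the tool has changed by that much, and returns True; else False.
- r.goto_joints(angles): joint-space move.
- r.move_gripper(opening, squeeze=None): finger opening in m; squeeze is the grip in N (None keeps the last); returns when the fingers have stopped.
- r.hold(seconds).
- r.solve_ik(position, orientation): joint angles nearest the present ones, or None.
- r.snapshot(name): name is "scene" or "top" or "wrist"; returns (picture, depth): 384x512x3 uint8, blue, green, red; 384x512 float32, m along the optical axis (not along the pixel's ray), 0 where there is no reading.
- r.calibration(name): a dict with "mtx" (3x3 intrinsics, pixels), "position" and "orientation" of the camera in the world. Camera axes: x right, y down, z forward; pixel columns grow to the right and rows downward; lengths in m; the calibration is good to about 2 mm. The wrist camera is an equidistant fisheye: a pixel r from the principal point sees the ray r / f radians off the axis. A picture is of the moment at which its call begins: read the wrist's pose just before it. calibration takes no time and is no camera call; for the wrist camera it gives the pose at the moment of the call.
A pose or a line that the arm cannot do raises r.MotionError and nothing moves.
- r.finish_job(): hands the job in; it is judged then, once.
Readings, each from a call of its own:
- r.get_clock(): time.
- r.get_qpos(): joint angles.
- r.get_qd(): joint speeds.
- r.get_joint_torque(): joint torques, N m.
- r.get_ee_pos(): TCP position.
- r.get_ee_rot(): TCP orientation.
- r.get_force(): force on the tool from outside, world axes, zero at the start.
- r.get_torque(): the same for the moment, N m.
- r.get_finger_gap(): finger opening in m.
- r.get_finger_force(): force on a finger pad.
Only numpy, scipy, OpenCV 4.12 (cv2) and the standard library are available. Lean on these libraries where they do the work, as an engineer would, in place of code of your own. Each camera call takes 0.05 s, during which the arm holds its last target. There are 200 camera calls.

## Working session

There is one attempt and no reset: what is moved stays moved. The work goes in short steps, each a Python script; the robot and the scene stay as the last script left them, time stands still between calls to the robot, and variables do not carry over. Pictures are saved under pics/ and viewed, at most 10 in all, crops included, and the job is handed in when it is done.

```bash
mkdir -p pics; cat > h.py <<'E'
import numpy as np, cv2
from scipy.spatial.transform import Rotation as R
from station import r
def grab(n):
    p,d=r.snapshot(n); c=r.calibration(n)
    cv2.imwrite(f'pics/{n}.png',p); np.savez(f'pics/{n}.npz',p=p,d=d,K=c['mtx'],t=c['position'],o=c['orientation'])
def load(n):
    return np.load(f'pics/{n}.npz')
def cloud(n):
    f=load(n);K=f['K'];d=f['d'];v,u=np.mgrid[:384,:512]
    P=np.stack([(u-K[0,2])/K[0,0]*d,(v-K[1,2])/K[1,1]*d,d],-1)
    o=f['o'];M=o if o.shape==(3,3) else R.from_euler('xyz',o,degrees=True).as_matrix()
    return P@M.T+f['t'],f['p']
E
python3 - <<'E'
from h import *
for n in('scene','top'):
    grab(n);f=load(n);print(n,f['K'],f['t'],f['o'])
a=[cv2.imread(f'pics/{n}.png') for n in('scene','top')]
for n,i in zip(('scene','top'),a): cv2.imwrite(f'pics/{n}_b.png',cv2.resize(i,(800,600),interpolation=cv2.INTER_CUBIC))
print(r.get_clock())
E
```

```text
scene [[417.02720743   0.         251.84634705]
 [  0.         417.02720743 187.86758459]
 [  0.           0.           1.        ]] [0.96149471 0.75850594 0.65502654] [-1.22858296e+02  9.28504367e-02  1.50678699e+02]
top [[366.1819513    0.         256.24056149]
 [  0.         366.1819513  189.6249952 ]
 [  0.           0.           1.        ]] [ 0.29626607 -0.05154047  0.99712112] [-166.06439466   -0.33257184  -83.34017524]
0.1
```

View pics/scene_b.png

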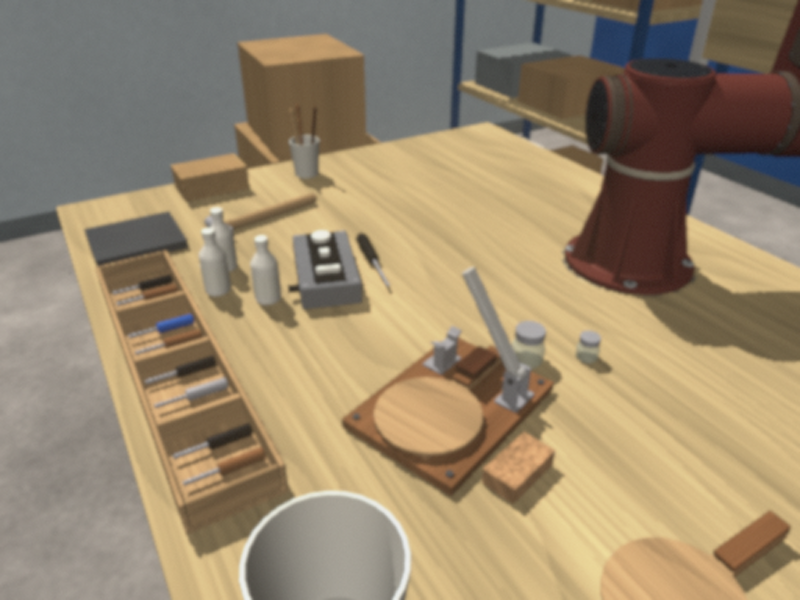

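View pics/top_b.png

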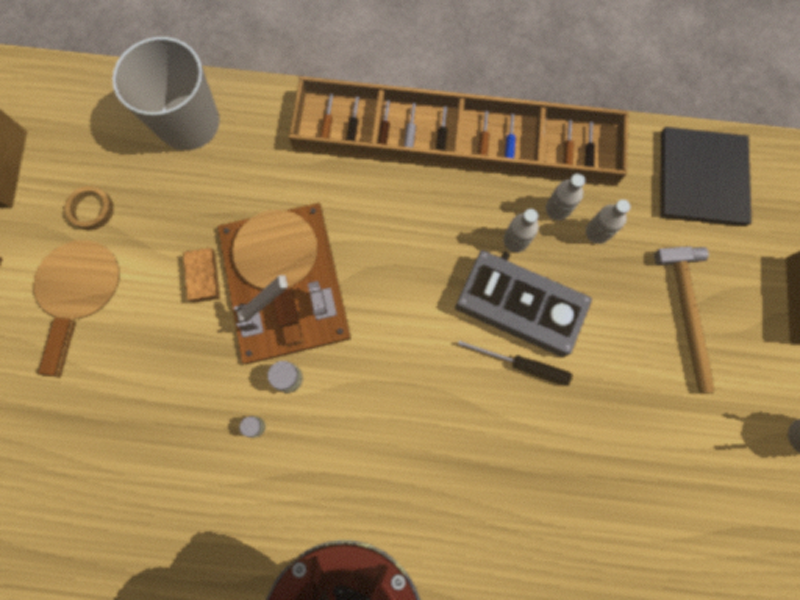

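The scene view shows the bar raised past upright. In the top view, the jig is centred near (283,283) and the hinge is at (248,318), with the catch at (320,300). The keys are long (492,283), square (526,299) and round (562,314). The right bottle is at (520,232) and the large jar at (284,376). I'll enlarge both areas next.

```bash
python3 - <<'E'
from h import *
p=load('top')['p']
a=cv2.resize(p[120:250,130:240],None,fx=4.5,fy=4.5,interpolation=cv2.INTER_CUBIC)
b=cv2.resize(p[120:240,285:385],None,fx=4.5,fy=4.5,interpolation=cv2.INTER_CUBIC)
cv2.imwrite('pics/ca.png',a);cv2.imwrite('pics/cb.png',b)
P,_=cloud('top')
for n,(u,v) in dict(hinge=(248,320),catch=(320,300),bartip=(283,283),sq=(526,299),rd=(562,314),lg=(492,283),jar=(284,376),board=(230,240),bottle=(529,216)).items(): print(n,P[int(v*.64),int(u*.64)].round(3))
S,_=cloud('scene')
for n,(u,v) in dict(bartip=(471,274),sq=(324,251),rd=(320,237),lg=(327,269),board=(460,470)).items(): print('S',n,S[int(v*.64),int(u*.64)].round(3))
E
```

```text
hinge [0.457 0.216 0.073]
catch [0.507 0.107 0.053]
bartip [0.494 0.138 0.198]
sq [ 0.549 -0.239  0.061]
rd [ 0.531 -0.301  0.061]
lg [ 0.568 -0.179  0.063]
jar [0.374 0.145 0.059]
board [0.607 0.288 0.021]
bottle [ 0.671 -0.223  0.125]
S bartip [0.499 0.147 0.197]
S sq [ 0.553 -0.239  0.061]
S rd [ 0.538 -0.295  0.062]
S lg [ 0.575 -0.177  0.059]
S board [0.609 0.3   0.021]
```

View pics/ca.png

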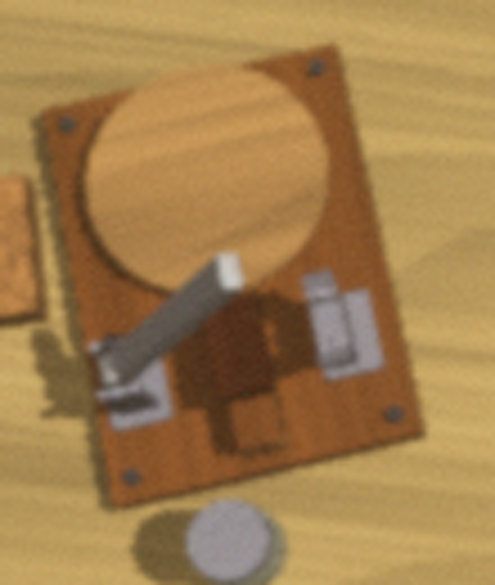

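View pics/cb.png

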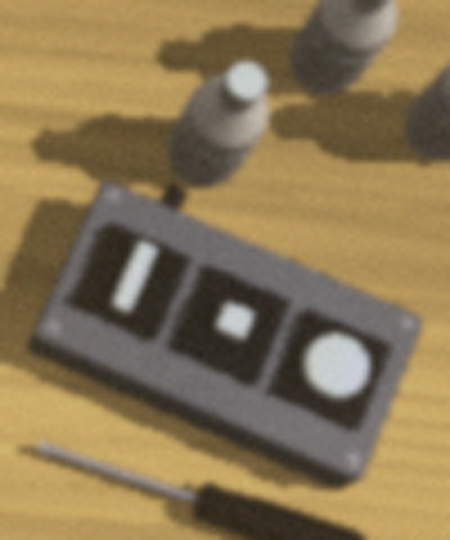

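```bash
cat >> h.py <<'E'
def onz(pts,u0,v0,z,s=4.5):
    f=load('top');K=f['K'];M=R.from_euler('xyz',f['o'],degrees=True).as_matrix()
    q=(np.array(pts,float)+.5)/s-.5+[u0,v0]
    d=np.c_[(q-K[[0,1],[2,2]])/K[0,0],np.ones(len(q))]@M.T
    return f['t']+d*((z-f['t'][2])/d[:,2])[:,None]
C=onz([(40,112),(337,45),(425,435),(113,508)],130,120,.018)
L=np.array([(130,95),(130,-95),(-130,-95),(-130,95)])/1000
c=C[:,:2].mean(0);D=C[:,:2]-c
phi=np.arctan2((L[:,0]*D[:,1]-L[:,1]*D[:,0]).sum(),(L*D).sum())
Rj=R.from_euler('z',phi).as_matrix()
def J(x,y,z): return np.r_[c,0]+Rj@[x,y,z]
keys=dict(zip(('long','square','round'),onz([(134,276),(235,321),(338,365)],285,120,.061)))
piv=J(-.06,.068,.062)
def face(th,s): return J(-.06,.068-s*np.cos(th)+.006*np.sin(th),.062+s*np.sin(th)+.006*np.cos(th))
E
python3 - <<'E'
from h import *
print(c,np.degrees(phi));print((((C[:,:2]-c)@Rj[:2,:2])-L).round(4));print(keys,piv)
for n in('top','scene'):
    P,_=cloud(n);Q=(P-np.r_[c,0])@Rj
    m=(abs(Q[...,0]+.06)<.02)&(Q[...,2]>.09)&(Q[...,2]<.25)&(Q[...,1]<.1)&(Q[...,1]>-.1)
    q=Q[m];v=np.linalg.svd(q-q.mean(0))[2][0];print(n,len(q),q.mean(0),v,np.degrees(np.arctan2(q[:,2]-.062,.068-q[:,1]).mean()),q.max(0),q.min(0))
k=(keys['round']-keys['long'])[:2];print(np.linalg.norm(k),np.degrees(np.arctan2(k[0],-k[1])))
for s in(90,-90):
    for p in (face(1.05,.15)+[0,0,.03],keys['square']): print(s,r.solve_ik(p+[0,0,.01],[180,0,np.degrees(phi)+s]))
print(r.get_ee_rot())
E
```

```text
[0.54260096 0.1831323 ] 20.469713773146857
[[-0.001   0.0007]
 [-0.0008 -0.0004]
 [ 0.0003  0.0001]
 [ 0.0015 -0.0004]]
{'long': array([ 0.56928284, -0.18040009,  0.061     ]), 'square': array([ 0.54899244, -0.2413202 ,  0.061     ]), 'round': array([ 0.52969301, -0.30259291,  0.061     ])} [0.4626091  0.22585585 0.062     ]
top 285 [-0.06076351  0.00810344  0.15497969] [-0.01248471  0.58065946 -0.81405081] 57.76921480149116 [-0.04859153  0.05528652  0.20244518] [-0.06922921 -0.03005925  0.09060256]
scene 596 [-0.053605    0.01333744  0.14685934] [ 2.59659559e-05 -5.70747315e-01  8.21125753e-01] 57.66063602168829 [-0.0439515   0.05634156  0.20255342] [-0.06797059 -0.0308925   0.09017125]
0.1284462608257251 -17.95204973745869
90 [ 3.63689243 -9.35613852 -9.90927778 89.44686074  0.         73.16717866]
90 [-36.20956726   8.10218992  -9.70596418  72.1918459    0.
  33.32071897]
-90 [   3.63689243   -9.35613852   -9.90927778   89.44686074    0.
 -106.83282134]
-90 [ -36.20956726    8.10218992   -9.70596418   72.1918459     0.
 -146.67928103]
[-1.79933944e+02 -1.22350236e-02  1.64540905e+02]
```

Both cameras agree with the jig fit: the bar is at about 55°. Next I'll swing it down with the closed fingertips.

```bash
python3 - <<'E'
from h import *
o=[180,0,np.degrees(phi)+90]; ey=Rj[:,1]; up=np.array([0,0,1.])
tcp=lambda th,s,g=0: face(th,s)+ey*(.011+g)+up*.008
r.move_gripper(0.0,20)
t0=.955
r.reach(tcp(t0,.15,.05)+up*.05,o)
r.servo_line(tcp(t0,.15,.03),.2)
n=9
for i in range(n+1):
    a=i/n; th=t0*(1-a)
    hit=r.servo_line(tcp(th,.15+.011*a),.08,threshold=25)
    print(round(th,2),hit,r.get_force().round(1))
    if hit: break
if not hit:
    print(r.servo_line(tcp(0,.161)-up*.008,.02,threshold=15),r.get_force(),r.get_ee_pos()[2])
r.hold(.4)
r.servo_line(r.get_ee_pos()+up*.12,.2)
print(r.get_clock())
grab('top'); P,p=cloud('top')
cv2.imwrite('pics/ca2.png',cv2.resize(p[120:250,130:240],None,fx=4.5,fy=4.5,interpolation=cv2.INTER_CUBIC))
grab('scene');S,_=cloud('scene');
for P in(P,S):
    Q=(P-np.r_[c,0])@Rj;m=(abs(Q[...,0]+.06)<.007)&(Q[...,1]<.04)&(Q[...,1]>-.094)&(Q[...,2]>.055)&(Q[...,2]<.1)
    q=Q[m];print(len(q),np.polyfit(q[:,1],q[:,2],1),np.median(q[:,2])) if len(q)>9 else print(len(q))
E
```

```text
0.95 False [0.6 0.5 0.6]
0.85 False [-0.4 -0.3  0.9]
0.74 False [-0.4  1.1  0.4]
0.64 False [-0.5 -0.  -0.2]
0.53 False [-0.4  0.  -0.1]
0.42 False [-0.7 -1.   0.3]
0.32 False [-0.3  0.4 -0.2]
0.21 False [-0.   0.1  0.1]
0.11 False [ 0.5 -0.2  1. ]
0.0 True [-3.   1.5 10.3]
7.8833
155 [-0.00048143  0.06799385] 0.0679243351004587
205 [0.00254308 0.0693567 ] 0.06935998554717893
```

The depth clouds show the bar's upper face level at z = 0.068, so it is fully home. Now the keys.

```bash
python3 - <<'E'
from h import *
o=[180,0,np.degrees(phi)+90]; up=np.array([0,0,1.])
for k in('square','round'):
    p=keys[k]+up*.008
    if k=='square': r.reach(p+up*.09,o)
    else: r.servo_line(p+up*.04,.2)
    r.servo_line(p+up*.012,.15)
    f0=r.get_force()[2]
    hit=r.servo_line(p-up*.012,.025,threshold=14)
    print(k,hit,r.get_ee_pos()-p,r.get_force()-[0,0,f0])
    r.hold(.2); print(r.get_ee_pos()[2]-p[2],r.get_force()[2]-f0)
    r.servo_line(p+up*.04,.15)
r.servo_line(r.get_ee_pos()+up*.08,.2)
print(r.get_clock())
grab('scene');cv2.imwrite('pics/end.png',cv2.resize(load('scene')['p'],(800,600),interpolation=cv2.INTER_CUBIC))
E
```

```text
square True [ 0.00012288 -0.00010675 -0.00595653] [-1.29535974  1.01090663  6.58872444]
-0.005957860684965718 6.741793668626551
round True [ 0.00018076 -0.00014463 -0.00596599] [-1.10500761  1.69694505  6.75063875]
-0.005920560936738997 7.161781568366909
14.0333
```

View pics/end.png

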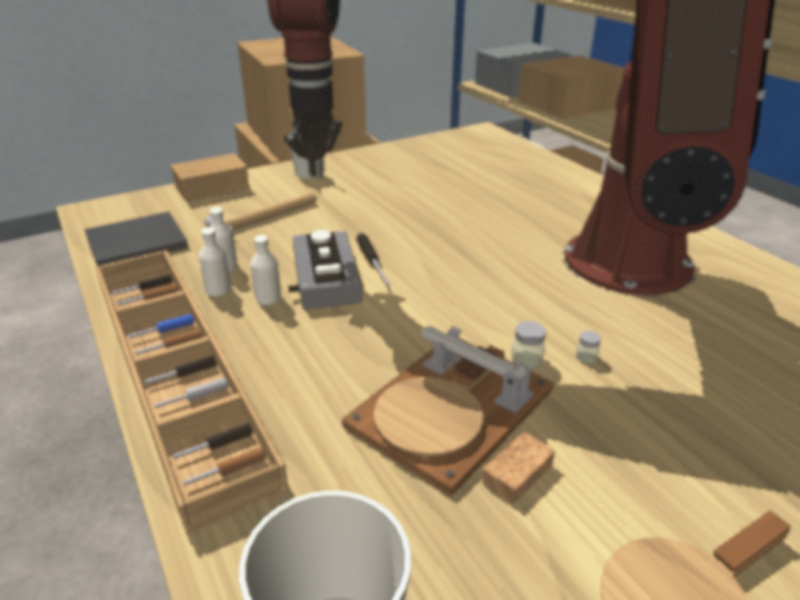

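The bar lies in its catch, at (430,335) to (520,370). The bottle at (265,270) and the jar at (529,345) are upright, and the arm is clear.

```bash
python3 -c "
from station import r
print(r.finish_job())"
```

```text
the job is handed in; nothing more can be done
None
```

The job is handed in, with no verdict returned: the bar lies home in its catch, the square key and then the round key each went down about 6 mm, the stop key was left alone, the bottle and jar still stand, and it took about 14 s.

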